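Fit the swing shelf on the laundry caddy pole

ROBOT

A 6-joint arm with a two-finger parallel gripper is mounted at the origin on the work surface. World frame = base frame: x ahead of the robot, y to its left, z up, the work surface at z = 0. Lengths are in m, angles in rad, forces in N, time in s.
With the tool pointing down it reaches from about 0.35 to 1 m from the base axis. Payload 7.1 kg.
Tool frame: the origin (TCP) lies between the finger pads; the fingertips stand 22 mm ahead of it and the grasp point (between the pads) lies 3 mm ahead of it; z points along the fingers, y is the line along which they close (so a half turn about z gives the same grasp; the last joint's range is limited). The gripper opens to 85 mm and grips with 20 to 120 N. Pads are 22 mm wide; open, the fingers measure 114 mm over their backs; the gripper's body (76 mm by 85 mm) begins 54 mm behind the grasp point. The pads swing forward as they close: fully open they stand 13 mm farther back than shut.
Start: joints at [-1.268, 0.423, 1.63, -0, 1.089, -0.019], TCP at [0.198, -0.593, 0.253] pointing down, gripper open.
Joint ranges: [-3, 3], [-0.9, 2.11], [0.09, 2.58], [-1.31, 4.45], [0.11, 2.69], [-2.54, 2.54]. Speed limits (rad/s): [2.39, 2.39, 3.01, 3.14, 3.14, 3.14].

INTERFACE

Orientations are given as a rotation vector (axis times angle).
In Python, from rig import manip gives the robot as it stands. The module is installed in compiled form; this text tells all that it offers. Calls block until the motion is done:
- manip.move_to(position, orientation): joint-space move of the TCP to a pose.
- manip.servo_line(position, orientation=None, rate=0.15): straight line of the TCP; orientation=None keeps the orientation; rate is the mean speed in m/s.
- manip.set_joints(angles): joint-space move.
- manip.command_gripper(opening, f_grip=None): finger opening in m; f_grip is the grip in N (None keeps the last); returns when the fingers have stopped.
- manip.hold(seconds).
- manip.solve_ik(position, orientation): joint angles nearest the present ones, or None.
- manip.camera(name): name is "scene" or "top" or "wrist"; returns a dict with "image" (480x640x3 uint8, red, green, blue), "fx", "fy", "cx", "cy" (pixels), "cam_to_world" (4x4, takes a point from camera to world coordinates); the wrist camera has in their place "mount" (4x4, takes a point from camera to tool coordinates, whose origin is the TCP and whose axes are the flange's). Camera axes: x right, y down, z forward; pixel columns grow to the right and rows downward; lengths in m; the calibration is good to about 2 mm. The wrist camera is an equidistant fisheye: a pixel r from the principal point sees the ray r / f radians off the axis. A picture is of the moment at which its call begins: read the wrist's pose just before it. There is no depth.
A pose or a line that the arm cannot do raises manip.IKError and nothing moves.
- manip.sign_off(): hands the job in; it is judged then, once.
Readings, each from a call of its own:
- manip.get_time(): time.
- manip.get_joint_positions(): joint angles.
- manip.get_joint_vel(): joint speeds.
- manip.get_tau(): joint torques, N m.
- manip.get_position(): TCP position.
- manip.get_ee_rot(): TCP orientation.
- manip.get_contact_force(): force on the tool from outside, world axes, zero at the start.
- manip.get_torque(): the same for the moment, N m.
- manip.get_width(): finger opening in m.
- manip.get_grip_force(): force on a finger pad.
Only numpy, scipy, OpenCV 4.12 (cv2) and the standard library are available. Lean on these libraries where they do the work, as an engineer would, in place of code of your own. Each camera call takes 0.05 s, during which the arm holds its last target. There are 200 camera calls.

TASK

Put the white shelf on the caddy: lift it by its upright fin, slide its hub down over the steel pole, keeping it level so that it does not bind, until its feet rest on the notched collar. Then swing it gently round the pole until the feet drop into the notches and the shelf sits fully home, flat on the collar, and let go of it. Lower it, do not drop it or force it, and leave the detergent bottle, the jar and the brush alone.

Things in the scene. Friction and masses are not known exactly. Their poses are not given: they have to be found in the camera images.
- stand: Caddy stand, fixed to the counter: grey base plate 180 x 180 x 12 mm with an upright steel pole at its centre, carrying a notched metal collar. Origin on the pole's axis at counter level; z up. When shelf and stand have the same yaw the shelf's feet are near the notches, but the collar is turned on the pole by an unreported angle, up to 0.35 rad either way.
- pole_top (a point): Centre of the pole's top end, 220 mm above the counter. The pole is vertical, 16 mm in diameter; its last 5 mm taper to 12 mm.
- collar_top (a point): On the pole's axis, level with the collar's upper face, 100 mm above the counter. The collar is 92 mm in diameter, 20 mm tall, too stiff to turn. Its three radial notches, 120 degrees apart, are 14 mm wide and 12 mm deep, open at top and rim; seen from above or found by feel. Feet on the collar's face to fully home is 8 mm down.
- shelf: White plastic shelf, about 0.3 kg, loose, standing on its feet. Origin on the bore's axis, level with the undersides of the feet; z up. Its plate spans x -150 to +60 mm, y -65 to +65 mm, 6 mm thick, underside at z = 8 mm, rim to z = 24 mm. Upright fin to hold it by: 10 mm thick (along y), 44 mm long (along x), centred at x = -100, y = 0, top at z = 66 mm.
- shelf_hub (a point): On the bore's axis at the top of the hub tube, 54 mm above the undersides of the feet. The tube has a straight bore 18.4 mm in diameter from z = 8 to 54 mm, outer diameter 40 mm.
- shelf_foot (a point): Underside of one of the three feet that go into the notches: round, 10 mm in diameter, 8 mm tall, 35 mm from the bore's axis, at 60, 180 (this one) and 300 degrees from the shelf's x. Two more feet stand under the corners at x = -140 mm and stay clear of the collar.
- shelf_grip (a point): Middle of the fin where it is gripped: 100 mm from the bore's axis along the shelf's -x, 46 mm above the undersides of the feet. Axes as the shelf's: the fingers close along y.
- detergent: Bystander: white detergent bottle, 80 mm in diameter, 210 mm tall, 0.8 kg. Origin at the centre of its underside.
- jar: Bystander: glass jar, 70 mm in diameter, 100 mm tall. Origin at the centre of its underside.
- brush: Bystander: small brush lying on the counter. Origin under its middle.
There are look-alikes about, which are no part of the job. What is shaped like the shelf but black is not meant.

How it is judged:
By the outcome, as a careful person would: the job done as asked, in the order asked, and still so for the second after the job is handed in, with the robot touching nothing.
It also fails if it takes over 72 s, if anything falls off the work surface, if the arm or the gripper's body presses on something with over 40 N, if the wrist force passes 120 N, or if a joint passes its speed limit or range.

## Working session

There is one attempt and no reset: what is moved stays moved. The work goes in short steps, each a Python script; the robot and the scene stay as the last script left them, time stands still between calls to the robot, and variables do not carry over. Pictures are saved under pics/ and viewed, at most 10 in all, crops included, and the job is handed in when it is done.

```bash
mkdir -p pics; python3 - <<'E'
from rig import manip
import cv2,pickle,numpy as np
d={}
for n in("scene","top"):
    c=manip.camera(n); d[n]=c; cv2.imwrite(f"pics/{n}0.png",c["image"][:,:,::-1])
    print(n,c["fx"],c["fy"],c["cx"],c["cy"],np.round(c["cam_to_world"],3).tolist())
pickle.dump(d,open("c0.pkl","wb"))
print(manip.get_time(),manip.get_ee_rot(),manip.get_contact_force())
E
```

```text
scene 596.5355537818039 596.5355537818039 322.3169038312955 240.93667372432705 [[-0.127, 0.744, -0.656, 1.623], [0.992, 0.091, -0.089, 0.114], [-0.006, -0.662, -0.75, 1.376], [0.0, 0.0, 0.0, 1.0]]
top 482.6475680186659 482.6475680186659 319.0117303289279 227.6674999856991 [[0.016, -0.997, 0.075, 0.454], [-1.0, -0.018, -0.022, -0.021], [0.023, -0.074, -0.997, 1.23], [0.0, 0.0, 0.0, 1.0]]
0.1 [-3.09964431e+00 -5.03027267e-01  3.11551722e-04] [0.57227919 0.08802243 0.93442907]
```

View pics/scene0.png

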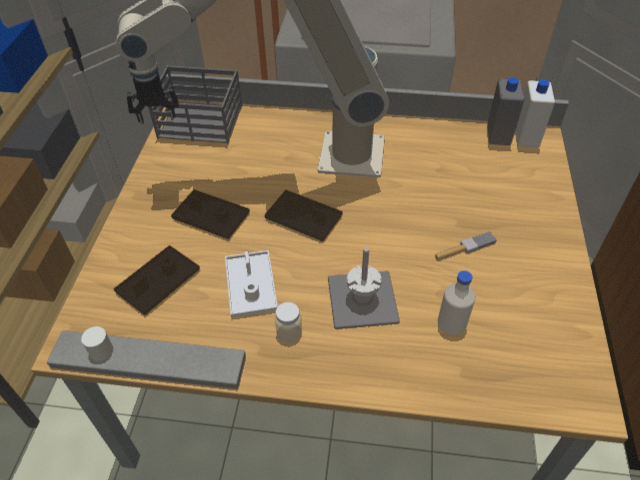

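View pics/top0.png

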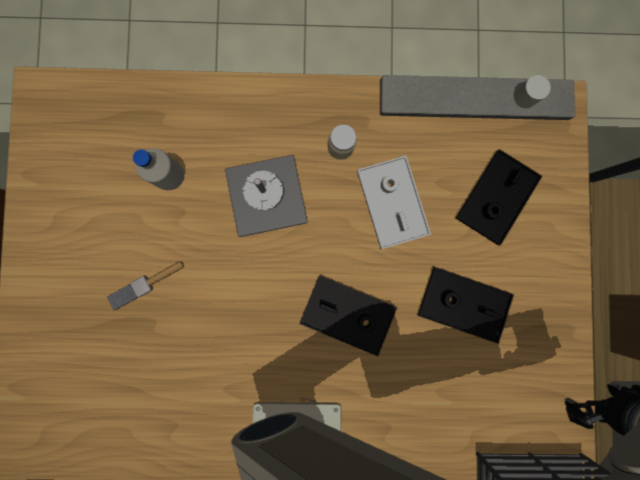

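```bash
cat > h.py <<'E'
import numpy as np,cv2,pickle
def ray(c,u,v):
    M=c["cam_to_world"];d=M[:3,:3]@np.array([(u-c["cx"])/c["fx"],(v-c["cy"])/c["fy"],1.]);return M[:3,3],d
def onz(c,u,v,z):
    o,d=ray(c,u,v);return o+d*(z-o[2])/d[2]
def proj(c,p):
    M=c["cam_to_world"];q=M[:3,:3].T@(np.asarray(p)-M[:3,3]);return q[0]/q[2]*c["fx"]+c["cx"],q[1]/q[2]*c["fy"]+c["cy"]
E
python3 - <<'E'
from h import *
d=pickle.load(open("c0.pkl","rb"));t=d["top"];s=d["scene"]
a=cv2.resize(t["image"][140:255,215:345],None,fx=4,fy=4,interpolation=cv2.INTER_CUBIC)[:, :400]
a=cv2.resize(t["image"][150:250,220:310],None,fx=4.4,fy=4.4,interpolation=cv2.INTER_CUBIC)
b=cv2.resize(t["image"][150:250,350:440],None,fx=4.4,fy=4.4,interpolation=cv2.INTER_CUBIC)
cv2.imwrite("pics/crop1.png",np.hstack([a,b])[:,:,::-1])
g=t["image"]
hsv=cv2.cvtColor(g,cv2.COLOR_RGB2HSV)
m=((hsv[...,1]<40)&(hsv[...,2]>120)).astype(np.uint8)
n,l,st,ce=cv2.connectedComponentsWithStats(m)
for i in range(1,n):
    if st[i,4]>300:
        if st[i,1]<100 : continue
        print(st[i],ce[i])
k=l[202,370] or l[230,385]
cs=max(cv2.findContours((l==k).astype(np.uint8),0,2)[0],key=cv2.contourArea)
r=cv2.minAreaRect(cs);bp=cv2.boxPoints(r);P=[onz(t,*p,.024) for p in bp];print("shelf rim",np.round(P,4).tolist(),"ctr",onz(t,*r[0],.024))
# base plate: grey dark
print("base px color",g[225,250],g[180,240])
m2=((hsv[...,1]<40)&(abs(hsv[...,2].astype(int)-int(hsv[225,250,2]))<25)).astype(np.uint8);m2[:, :215]=0;m2[:,320:]=0;m2[:140]=0;m2[250:]=0
cs=max(cv2.findContours(m2,0,2)[0],key=cv2.contourArea);r=cv2.minAreaRect(cs)
bp=cv2.boxPoints(r);print("base",np.round([onz(t,*p,.012) for p in bp],4).tolist(),onz(t,*r[0],.012))
print("hub",onz(t,390,184,.054),"finTop",onz(t,401,222,.066),"collar",onz(t,263,190,.1),"pole2",onz(t,263,186,.22))
E
```

```text
[330 125  26  24 488] [342.95491803 136.59631148]
[137 154  31  27 410] [154.84634146 169.90731707]
[ 358  156   72   93 3985] [393.23588457 201.87779172]
[ 243  170   40   40 1102] [262.38384755 190.2831216 ]
[317 405  23  25 385] [330.37402597 414.8961039 ]
shelf rim [[0.6938, -0.1412, 0.024], [0.735, -0.2654, 0.024], [0.5339, -0.3276, 0.024], [0.4941, -0.2045, 0.024]] ctr [ 0.61358105 -0.23469888  0.024     ]
base px color [99 98 95] [94 92 90]
base [[0.6913, 0.1947, 0.012], [0.7312, 0.0221, 0.012], [0.5585, -0.0165, 0.012], [0.5199, 0.1546, 0.012]] [0.62475457 0.08887153 0.012     ]
hub [ 0.65321405 -0.22044173  0.054     ] finTop [ 0.55845647 -0.24569689  0.066     ] collar [0.62524005 0.08749978 0.1       ] pole2 [0.61556074 0.07617029 0.22      ]
```

View pics/crop1.png

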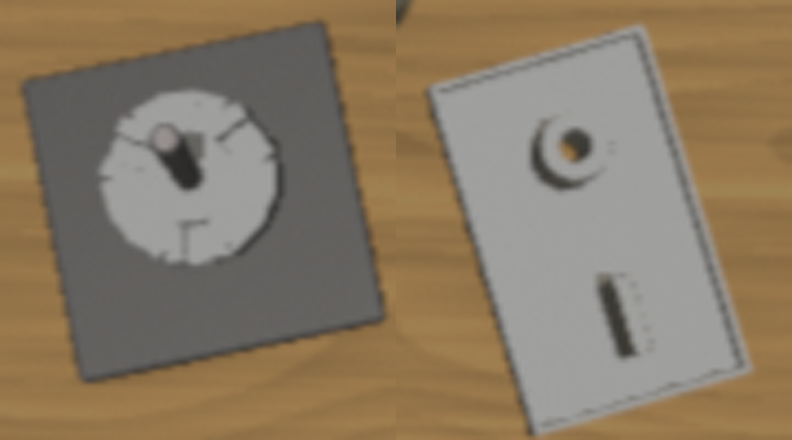

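The candidates in the top image are the white shelf at (393,202) and three black look-alikes at (499,197), (466,305) and (348,315). I choose the white one. The crop shows its hub at about (391,183), its fin at about (403,222), and the rim rectangle is clear. On the stand, the pole top is at about (257.5,181), and one collar notch points to image bottom at about (264,205), i.e. world -x, so the seated shelf yaw should be about 0.1.

```bash
cat >> h.py <<'E'
from scipy.spatial.transform import Rotation as R
PSI=0.307; ORG=np.array([.6555,-.2210]); POLE=np.array([.625,.088])
def ori(psi,flip):
    a=psi+np.pi*flip; x=np.array([np.cos(a),np.sin(a),0]); z=np.array([0,0,-1.])
    return R.from_matrix(np.c_[x,np.cross(z,x),z]).as_rotvec()
def tcp(o,psi,feet):  # TCP for shelf origin o, yaw psi, feet height; grasp 3 mm ahead of TCP
    return np.array([o[0]-.1*np.cos(psi),o[1]-.1*np.sin(psi),feet+.046+.003])
E
python3 - <<'E'
from h import *
from rig import manip
d=pickle.load(open("c0.pkl","rb"));t=d["top"]
print("poletop",onz(t,257.5,181.1,.22),"hub",onz(t,391,183,.054),"fin",onz(t,403.6,221.6,.066),"jar",onz(t,343,137,.1))
for f in(0,1,-1):
    for o,p,z in((ORG,PSI,0),(ORG,PSI,.25),(POLE,.4,.25),(POLE,-.25,.09),(POLE,.45,.09)):
        q=manip.solve_ik(tcp(o,p,z),ori(p,f)); print(f,None if q is None else np.round(q,2))
# unwrap collar
w=cv2.warpPolar(cv2.resize(t["image"],None,fx=4,fy=4,interpolation=cv2.INTER_CUBIC),(100,360),(262.6*4+1.5,190.3*4+1.5),100,cv2.WARP_POLAR_LINEAR)
x=w[:,56:76].mean((1,2)); print(np.round(x[::3]).astype(int).tolist())
s=d["scene"];cv2.imwrite("pics/crop2.png",cv2.resize(s["image"][235:315,325:405],None,fx=6,fy=6,interpolation=cv2.INTER_CUBIC)[:,:,::-1])
E
```

```text
poletop [0.62575474 0.08798782 0.22      ] hub [ 0.65575609 -0.22290754  0.054     ] fin [ 0.55954588 -0.25204013  0.066     ] jar [ 0.75635458 -0.0996317   0.1       ]
0 [-0.44  0.69  1.75 -0.    0.71  0.82]
0 [-0.44  0.36  1.61 -0.    1.17  0.82]
0 [ 0.07  0.24  1.79 -0.    1.12  1.24]
0 [ 0.19  0.46  1.89 -0.    0.78  2.01]
0 [ 0.06  0.46  1.9  -0.    0.78  1.18]
1 [-0.44  0.69  1.75 -0.    0.71 -2.32]
1 [-0.44  0.36  1.61 -0.    1.17 -2.32]
1 [ 0.07  0.24  1.79 -0.    1.12 -1.9 ]
1 [ 0.19  0.46  1.89 -0.    0.78 -1.13]
1 [ 0.06  0.46  1.9  -0.    0.78 -1.96]
-1 [-0.44  0.69  1.75 -0.    0.71 -2.32]
-1 [-0.44  0.36  1.61 -0.    1.17 -2.32]
-1 [ 0.07  0.24  1.79 -0.    1.12 -1.9 ]
-1 [ 0.19  0.46  1.89 -0.    0.78 -1.13]
-1 [ 0.06  0.46  1.9  -0.    0.78 -1.96]
[158, 158, 159, 158, 158, 157, 156, 155, 156, 157, 157, 157, 156, 155, 155, 154, 155, 156, 156, 152, 151, 155, 157, 154, 153, 155, 156, 157, 159, 158, 148, 134, 139, 152, 157, 155, 148, 150, 157, 157, 156, 156, 157, 158, 158, 159, 158, 158, 158, 158, 159, 159, 158, 159, 159, 158, 158, 159, 159, 157, 151, 155, 159, 158, 156, 156, 156, 156, 156, 155, 147, 131, 141, 156, 158, 157, 155, 156, 156, 154, 153, 155, 156, 158, 159, 159, 159, 159, 158, 159, 158, 157, 156, 157, 158, 159, 159, 158, 155, 154, 157, 159, 153, 132, 115, 133, 154, 157, 157, 158, 158, 158, 158, 159, 154, 148, 153, 158, 159, 158]
```

View pics/crop2.png

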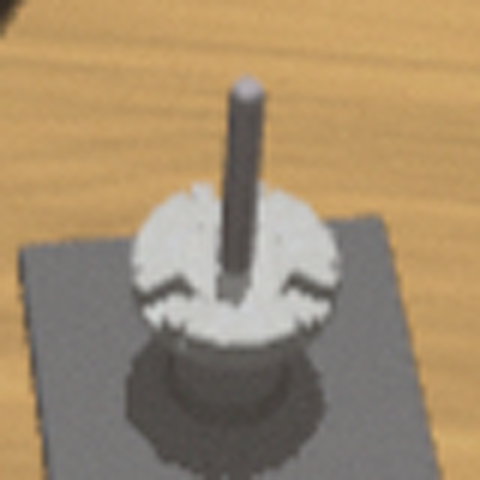

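The notch edges fit centres at image angles 82°, 202° and 322°, which gives a home yaw of about 0.13±0.06. Grasping now.

```bash
python3 - <<'E'
from h import *
from rig import manip
d=pickle.load(open("c0.pkl","rb"));t=d["top"]
print("collar centre px",proj(t,[*POLE,.1]))
o=ori(PSI,0)
manip.move_to(tcp(ORG,PSI,.10),o)
manip.command_gripper(.06,90)
manip.servo_line(tcp(ORG,PSI,0),rate=.15)
print("f",manip.get_contact_force())
manip.command_gripper(0,90)
print("w",manip.get_width(),manip.get_grip_force(),manip.get_contact_force(),manip.get_position())
manip.servo_line(tcp(ORG,PSI,.01),rate=.05)
print("t",manip.get_time(),manip.get_contact_force(),manip.get_torque(),manip.get_width())
manip.servo_line(tcp(ORG,PSI,.26),rate=.2)
P0=.45
manip.move_to(tcp(POLE,P0,.26),ori(P0,0));manip.hold(.4)
print("t",manip.get_time(),manip.get_contact_force(),manip.get_torque(),manip.get_width(),manip.get_position()-tcp(POLE,P0,.26))
c={n:manip.camera(n) for n in("top","scene")};pickle.dump(c,open("c1.pkl","wb"))
cv2.imwrite("pics/v1.png",np.hstack([cv2.resize(c["top"]["image"][110:270,180:340],(400,400),interpolation=2),cv2.resize(c["scene"]["image"][110:310,270:470],(400,400),interpolation=2)])[:,:,::-1])
print("proj hub",proj(c["top"],[*POLE,.314]),"pole",proj(c["top"],[*POLE,.22]))
E
```

```text
collar centre px (np.float64(262.7846903047684), np.float64(190.096932014157))
f [ 0.2145277  -0.75812346  0.82992582]
w 0.009129741143064515 88.0204975605011 [-1.79408635  0.23998545  5.53384694] [ 0.56056773 -0.2514587   0.04981569]
t 4.0 [-0.0346228   0.07117312 -2.97152372] [-0.07560309  0.19991506 -0.08302642] 0.00887367269267196
t 6.9417 [ 1.43146041  0.388407   -2.61156508] [-0.04587439  0.1804604   0.0266599 ] 0.009120017831239577 [ 1.29757495e-04 -5.02122894e-04 -5.25864121e-05]
proj hub (np.float64(252.3747851423911), np.float64(173.12037205691672)) pole (np.float64(257.4851252352936), np.float64(181.45435720239098))
```

View pics/v1.png

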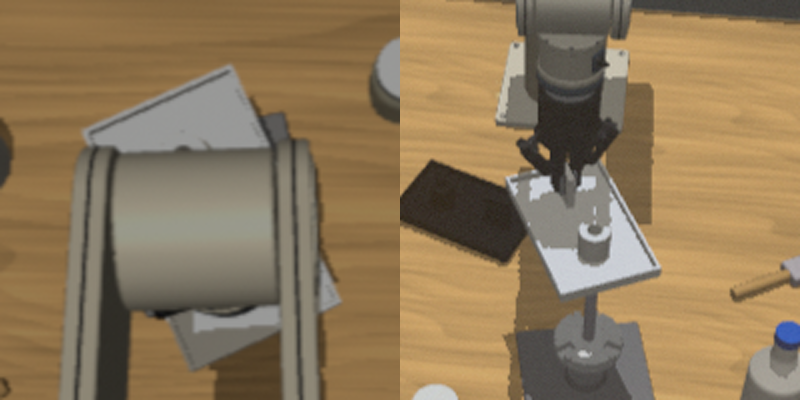

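The view shows the shelf held over the stand. The scene camera sees the hub at about (367,225) with the pole below it. The top camera sees only the front plate edge, at about (213,162)-(273,137), with the hub hidden by the arm. I'll zoom in on the scene view and add the wrist camera.

```bash
python3 - <<'E'
from h import *
from rig import manip
c=pickle.load(open("c1.pkl","rb"));s=c["scene"];t=c["top"]
p=manip.get_position();r=R.from_rotvec(manip.get_ee_rot());w=manip.camera("wrist")
pickle.dump((p,r.as_matrix(),w),open("w1.pkl","wb"))
print("fx",w["fx"],w["cx"],w["cy"],np.round(w["mount"],3).tolist())
P0=.45
def sh(x,y,z): return [POLE[0]+x*np.cos(P0)-y*np.sin(P0),POLE[1]+x*np.sin(P0)+y*np.cos(P0),.26+z]
def pw(q):
    M=w["mount"];q=r.inv().apply(np.array(q)-p);q=M[:3,:3].T@(q-M[:3,3]);th=np.arctan2(np.hypot(*q[:2]),q[2]);k=w["fx"]*th/np.hypot(*q[:2]);return w["cx"]+q[0]*k,w["cy"]+q[1]*k
for n,q in(("hub",sh(0,0,.054)),("c1",sh(.06,.065,.024)),("c2",sh(.06,-.065,.024)),("c3",sh(-.15,-.065,.024)),("c4",sh(-.15,.065,.024)),("poletop",[*POLE,.22])):
    a,b=proj(s,q);e,f=proj(t,q);g,h=pw(q)
    print(n,"scene crop",round((a-315)*5,1),round((b-180)*5,1),"top crop",round((e-180)*2.5,1),round((f-110)*2.5,1),"wrist",round(g,1),round(h,1))
cv2.imwrite("pics/v2.png",cv2.resize(s["image"][180:280,315:415],None,fx=5,fy=5,interpolation=cv2.INTER_CUBIC)[:,:,::-1])
cv2.imwrite("pics/w1.png",w["image"][:,:,::-1])
E
```

```text
fx 371.64829954431775 322.3135439594254 241.76556421481735 [[-0.0, -0.957, -0.29, 0.076], [1.0, -0.0, -0.001, 0.0], [0.001, -0.29, 0.957, -0.122], [0.0, 0.0, 0.0, 1.0]]
hub scene crop 257.5 218.9 top crop 180.9 157.8 wrist 320.2 55.9
c1 scene crop 424.0 314.8 top crop 78.8 130.5 wrist 168.9 -46.2
c2 scene crop 173.2 380.8 top crop 228.8 63.4 wrist 472.9 -47.0
c3 scene crop 33.9 88.9 top crop 339.7 302.4 wrist 445.5 390.2
c4 scene crop 266.1 33.3 top crop 188.5 372.1 wrist 197.3 390.0
poletop scene crop 248.5 344.7 top crop 193.7 178.6 wrist 321.2 89.6
```

View pics/v2.png

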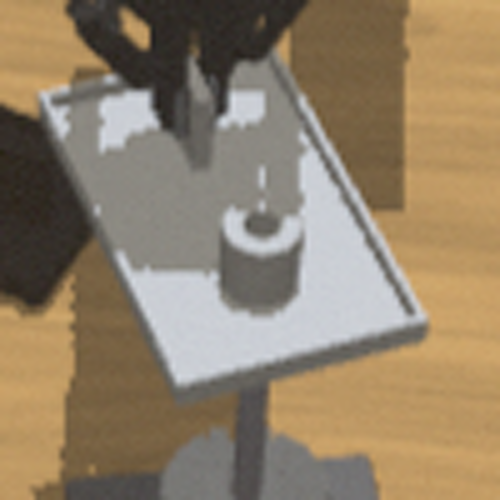

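View pics/w1.png

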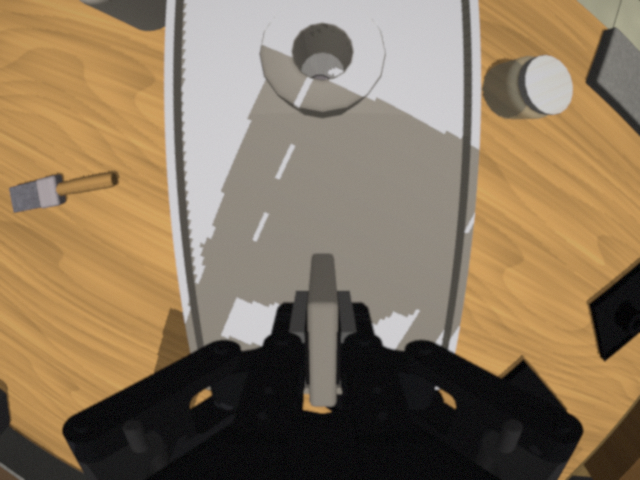

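The wrist view shows the bore at (322,52) with the pole's end inside it at about (322,70), so it is aligned sideways. The scene view shows a level shelf. I'll lower until the bore sits just over the pole tip and look through the bore.

```bash
python3 - <<'E'
from h import *
from rig import manip
P0=.45
manip.servo_line(tcp(POLE,P0,.215),rate=.08);manip.hold(.3)
print(manip.get_contact_force(),manip.get_torque(),manip.get_time(),manip.get_position()-tcp(POLE,P0,.215))
p=manip.get_position();r=R.from_rotvec(manip.get_ee_rot());w=manip.camera("wrist")
def pw(q):
    M=w["mount"];q=r.inv().apply(np.array(q)-p);q=M[:3,:3].T@(q-M[:3,3]);th=np.arctan2(np.hypot(*q[:2]),q[2]);k=w["fx"]*th/np.hypot(*q[:2]);return w["cx"]+q[0]*k,w["cy"]+q[1]*k
ax=lambda x,y,z:[POLE[0]+x*np.cos(P0)-y*np.sin(P0),POLE[1]+x*np.sin(P0)+y*np.cos(P0),z]
for n,q in(("boretop",ax(0,0,.269)),("boretop-x",ax(-.0092,0,.269)),("borebot",ax(0,0,.223)),("bb-x",ax(-.0092,0,.223)),("bb y",ax(0,.0092,.223)),("pole",ax(0,0,.22)),("pole-x",ax(-.006,0,.22)),("pole y+",ax(0,.006,.22))):
    u,v=pw(q);print(n,round((u-270)*5,1),round((v-0)*5,1))
cv2.imwrite("pics/w2.png",cv2.resize(w["image"][0:110,270:375],None,fx=5,fy=5,interpolation=cv2.INTER_CUBIC)[:,:,::-1])
E
```

```text
[ 0.38358798 -0.34433682 -3.54923079] [-0.11552368  0.18276625 -0.01494077] 8.1 [2.20035534e-04 1.69874220e-05 4.62828912e-04]
boretop 254.3 285.5
boretop-x 254.3 427.3
borebot 256.4 390.4
bb-x 256.5 493.6
bb y 149.6 391.3
pole 256.5 395.2
pole-x 256.6 461.2
pole y+ 188.0 395.7
```

View pics/w2.png

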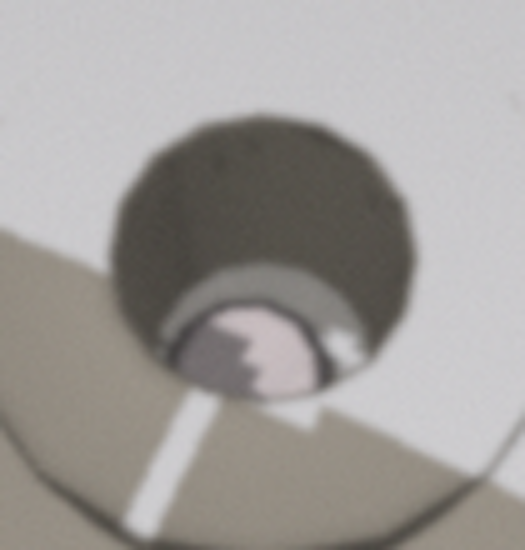

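The bore-bottom ring is centred at about column 265 and the pole at about 252, so the shelf must shift about 1 mm along its +y. The x direction is fine. Descending with force checks.

```bash
cat >> h.py <<'E'
def tc(psi,feet,off):  # off: pole-axis correction (world xy); hub sits 1 mm toward shelf -y of nominal
    c,s=np.cos(psi),np.sin(psi); g=np.array([c*-.1-s*.001,s*-.1+c*.001])
    return np.array([*(POLE+off+g),feet+.049])
def force(m,n=4):
    F=[]
    for _ in range(n): m.hold(.02);F.append(np.r_[m.get_contact_force(),m.get_torque()])
    return np.mean(F,0)
E
python3 - <<'E'
from h import *
from rig import manip
P0=.45;o=ori(P0,0);off=np.zeros(2);z=.215
manip.servo_line(tc(P0,z,off),o,rate=.03);manip.hold(.2)
b=force(manip,8);print("base",np.round(b,2))
while z>.1045:
    z=max(z-(.004 if z>.19 else .01),.104)
    manip.servo_line(tc(P0,z,off),o,rate=.04)
    f=force(manip)-b;fl=f[:2]
    print(round(z,4),np.round(f,2),round(manip.get_time(),1))
    if f[2]>8 or np.hypot(*fl)>12: print("STOP");break
    if np.hypot(*fl)>2: off+=np.clip(fl*1e-4,-.0006,.0006)
print(off,manip.get_width(),manip.get_position())
pickle.dump((off,b,z),open("st.pkl","wb"))
E
```

```text
base [-0.03 -0.01 -3.22 -0.08  0.18  0.01]
0.211 [-0.45 -0.13 -0.3   0.01  0.    0.01] 9.1
0.207 [-0.   -0.34 -0.11  0.   -0.02 -0.01] 9.4
0.203 [ 0.42  0.55 -0.01 -0.01  0.02 -0.03] 9.7
0.199 [-0.36  0.13 -0.04 -0.01  0.   -0.01] 10.0
0.195 [ 0.47  0.16  0.3   0.   -0.   -0.01] 10.3
0.191 [ 0.22  0.15 -0.02 -0.02 -0.03 -0.02] 10.6
0.187 [ 0.52  0.09  0.07  0.   -0.03 -0.01] 10.9
0.177 [-0.06  0.04  0.12  0.01 -0.   -0.  ] 11.4
0.167 [ 0.27  0.08  0.23 -0.   -0.01  0.  ] 11.9
0.157 [ 0.16  0.09 -0.15  0.    0.01 -0.01] 12.3
0.147 [-0.08  0.44 -0.16 -0.02 -0.01  0.01] 12.8
0.137 [ 0.3   0.26  0.1  -0.   -0.03 -0.02] 13.3
0.127 [ 0.24  0.05  0.2   0.    0.03 -0.02] 13.8
0.117 [ 0.19 -0.51  0.01 -0.03 -0.02  0.01] 14.2
0.107 [-0.27 -0.39  0.05 -0.01 -0.01 -0.02] 14.7
0.104 [0.35 0.14 0.23 0.   0.01 0.01] 15.0
[0. 0.] 0.009092980785009164 [0.53450475 0.04540895 0.15296387]
```

```bash
python3 - <<'E'
from h import *
from rig import manip
off,b,z=pickle.load(open("st.pkl","rb"));P=.45;o=ori(P,0)
while z>.096:
    z-=.0005;manip.servo_line(tc(P,z,off),o,rate=.01);f=force(manip)-b
    if f[2]>1.5: break
zf=z;print("face",round(z,4),np.round(f,2),manip.get_time())
while P>-.1 and manip.get_time()<45:
    P-=.02;o=ori(P,0);manip.servo_line(tc(P,z,off),o,rate=.03);f=force(manip,3)-b
    for _ in range(4):
        if f[2]>1.2: break
        z-=.0005;manip.servo_line(tc(P,z,off),o,rate=.02);f=force(manip,3)-b
    if f[2]>4: z+=.0004
    print(round(P,2),round(z,4),np.round(f,2))
    if zf-z>.0018 or np.hypot(*f[:2])>12 or f[2]>12: break
print(manip.get_time());pickle.dump((off,b,z,zf,P),open("st.pkl","wb"))
E
```

```text
face 0.1005 [-2.2  -0.19  4.65  0.06  0.02  0.02] 17.2167
0.43 0.1009 [-0.88 -0.27  4.1   0.09 -0.21 -0.07]
0.41 0.1009 [ 0.48  0.36  2.25  0.14 -0.27 -0.07]
0.39 0.1009 [ 0.83 -0.21  1.61  0.08 -0.28 -0.07]
0.37 0.1009 [ 0.03 -0.07  1.28  0.11 -0.28 -0.06]
0.35 0.1009 [-0.1  -0.05  2.13  0.1  -0.16 -0.02]
0.33 0.1009 [-0.19  0.58  1.76  0.1  -0.19 -0.  ]
0.31 0.1009 [-0.06  0.1   1.83  0.07 -0.18 -0.03]
0.29 0.1009 [-0.07  0.13  1.86  0.09 -0.17 -0.03]
0.27 0.1009 [-0.03  0.32  1.98  0.07 -0.19 -0.03]
0.25 0.1009 [ 0.05 -0.45  1.56  0.01 -0.16 -0.06]
0.23 0.1004 [-0.86 -0.62  3.58 -0.02 -0.13 -0.06]
0.21 0.0984 [ 0.09  1.84 -0.25  0.29 -0.04  0.06]
22.3167
```

```bash
python3 - <<'E'
from h import *
from rig import manip
off,b,z,zf,P=pickle.load(open("st.pkl","rb"))
for dP in(-.02,-.02):
    P+=dP;o=ori(P,0);manip.servo_line(tc(P,z,off),o,rate=.02);f=force(manip)-b;print(round(P,3),np.round(f,2))
    if np.hypot(*f[:2])>6: P-=dP/2;o=ori(P,0);manip.servo_line(tc(P,z,off),o,rate=.02);break
while z>.0915:
    z-=.0007;manip.servo_line(tc(P,z,off),o,rate=.02);f=force(manip)-b;print(round(z,4),np.round(f,2))
    if f[2]>4 or np.hypot(*f[:2])>8: break
print(manip.get_time());pickle.dump((off,b,z,zf,P),open("st.pkl","wb"))
E
```

```text
0.19 [-0.62  0.11 -0.21  0.04 -0.   -0.01]
0.17 [ 0.67  0.04 -0.15  0.05 -0.   -0.01]
0.0977 [ 0.15 -0.27 -0.23  0.04  0.02  0.01]
0.097 [ 0.41  0.2   0.02  0.05  0.01 -0.01]
0.0963 [-0.55 -0.04 -0.14  0.05  0.02  0.01]
0.0956 [ 0.08  0.02 -0.12  0.05  0.02 -0.01]
0.0949 [ 0.11  0.02 -0.51  0.04  0.02  0.02]
0.0942 [-0.17  0.45  0.12  0.07  0.03 -0.01]
0.0935 [-0.21  0.3   0.07  0.05 -0.01 -0.02]
0.0928 [-0.4  -0.13  1.8   0.06 -0.1   0.01]
0.0921 [-3.46 -0.21  8.66  0.04  0.16  0.01]
25.8
```

```bash
python3 - <<'E'
from h import *
from rig import manip
off,b,z,zf,P=pickle.load(open("st.pkl","rb"));o=ori(P,0)
manip.servo_line(tc(P,.0925,off),o,rate=.01);print(np.round(force(manip)-b,2))
manip.command_gripper(.012,20);print(np.round(force(manip)-b,2),manip.get_width())
manip.command_gripper(.05)
manip.servo_line(tc(P,.20,off),o,rate=.1)
manip.move_to([.3,-.35,.35],ori(0,0));manip.hold(.5)
c={n:manip.camera(n) for n in("top","scene")};pickle.dump(c,open("c2.pkl","wb"));print(manip.get_time())
t,s=c["top"],c["scene"]
cv2.imwrite("pics/v3.png",np.hstack([cv2.resize(t["image"][130:250,200:320],(400,400),interpolation=2),cv2.resize(s["image"][200:320,305:425],(400,400),interpolation=2)])[:,:,::-1])
k=400/120
sh=lambda x,y,zz:[POLE[0]+x*np.cos(P)-y*np.sin(P),POLE[1]+x*np.sin(P)+y*np.cos(P),.092+zz]
for x,y in((.06,.065),(.06,-.065),(-.15,-.065),(-.15,.065)):
    a=np.array(proj(t,sh(x,y,.024)));e=np.array(proj(s,sh(x,y,.024)));print(np.round((a-[200,130])*k),np.round((e-[305,200])*k+[400,0]))
E
```

```text
[-2.36 -0.24  7.25  0.06  0.07 -0.02]
[-0.02  0.32  3.55  0.08 -0.14  0.01] 0.0121786083481325
30.4583
[102. 126.] [682. 304.]
[287.  99.] [517. 310.]
[332. 395.] [502. 112.]
[145. 424.] [653. 107.]
```

View pics/v3.png

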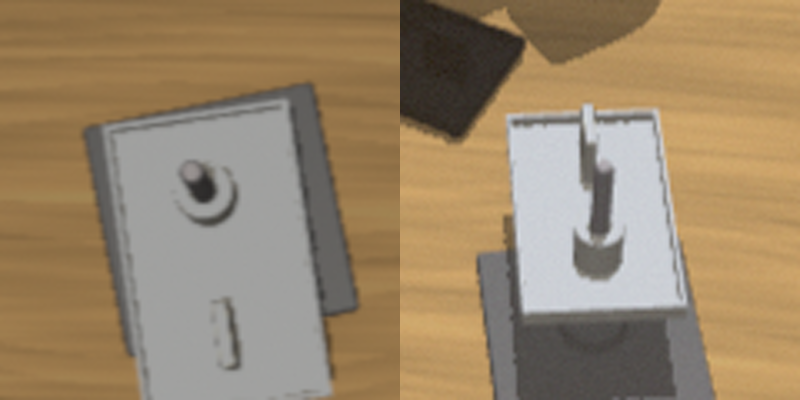

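The picture shows the shelf seated and level with the pole through the hub. All four corners match the predicted home height within the known calibration offset, the bystanders are untouched, and the gripper is clear.

```bash
python3 -c "
from rig import manip
print(manip.sign_off())"
```

```text
the job is handed in; nothing more can be done
None
```

The white shelf is on the caddy with its feet in the notches, sitting flat and fully home on the collar and let go; the job was handed in at about 30 s, with the bottle, jar and brush untouched.

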